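# Hang the cigar mould on the sprung lift hook

## Task

Set the cigar mould that has the handle squarely back against the wooden stop strip, then pull the sprung hook down by its dish and run it along the rail until its tongue is under the handle. Let the hook up gently, without letting it snap, so that it ends fully up with the mould hanging level on it. Leave the other things where they are.

Things in the scene. Friction and masses are not known exactly. Their poses are not given: they have to be found in the camera images.
- frame: fixed frame of the lift. Origin: on the table under the line that the hook's tongue runs along. Its x axis points away from the robot (turned by up to 0.12 rad), y along the rail. Wooden stop strip along y: its face towards the robot is at x = +70 mm, 26 mm high, from y = -250 to +250 mm. Rail (at x = +150 mm, 295 to 325 mm above the table) between posts at y = -310 and +310 mm; the trolley reaches up to 340 mm; nothing of the lift but the hook stands over x below +70 mm
- trolley (a joint): place of the trolley along the rail, 0 to 0.38 m, growing to the frame's +y; the tongue's middle is at frame y = value - 0.20 m. It rolls freely but for 1.5 N of friction and stays where it is left. It carries a vertical guide column at frame x = +150 mm, down to 85 mm above the table, on which the hook slides
- hook (a joint): how far the hook is pulled down: 0 fully up, 0.13 m fully down. A spring pulls it up with about 10 N at 0 and 16 N at 0.13 (damped, 15 N per m/s), enough to lift the mould to the top
- tongue (a point): middle of the upper face of the hook's tongue, a horizontal steel plate 36 mm wide (x) and 6 mm thick, 180 mm above the table when the hook is up. Axes as the frame's. At its -y end a lip turns up, top 14 mm above the tongue's face, outside at y = -24 mm, inside at y = -18 mm; at y = +18 mm is the flat vertical shank (8 mm thick, 36 mm wide) that goes up to the dish. So the hook opens upward and its tongue points to -y; the handle's bar belongs between lip and shank
- dish (a point): middle of the inner floor of the shallow square steel dish on the hook, 68 mm above the tongue's face and 50 mm to its +y; open on top, 56 x 56 mm inside, rim 16 mm above the floor and 4 mm thick. An arm 24 mm wide joins it on the +x side to the slide on the guide column. Fingertips set in the dish can press the hook down and, against the rim or by friction, move the trolley along
- mould: wooden cigar mould, 140 mm (its x) x 180 mm (its y) x 35 mm high, 0.4 to 0.6 kg, with a row of dark cigar holes on its two x faces and a steel bow handle on top. Origin: centre of its underside. It lies loose on the table between the robot and the stop strip, its +x face towards the strip, turned by up to 0.2 rad from it, 35 to 75 mm short of it. Against the strip its origin is at frame x = 0
- handle_bar (a point): middle of the handle's level bar, 93 mm above the mould's underside, over its centre. The handle is 8 mm round steel; the bar runs along the mould's x, 64 mm clear between its two upright legs, with 54 mm clear height below it over the mould's top
- spare_mould: second wooden cigar mould half, 140 x 180 x 35 mm, with open grooves on top and no handle; bystander. Origin: centre of its underside
- jar: glass jar, 100 mm across, 150 mm tall; bystander. Origin: centre of its underside
- mug: white mug, 76 mm across, 85 mm tall, handle to its +y; bystander. Origin: centre of its underside
- matchbox: cardboard box 75 x 50 x 22 mm; bystander. Origin: centre of its underside
- scissors: scissors with orange handles, about 190 mm long, 10 mm high; bystander. Origin: near the pivot, at its underside

How it is judged (in metres and radians):
On the way, in this order (a step that is already met when the one before it is completed fails the run):
1. the mould lies on the table square against the stop strip (within 8 mm and 0.08 rad) (x of mould in the frame of frame above -0.008 m and angle between the x axis of mould and the x axis of frame, either way round below 0.08 rad and height (world z) of mould below 0.006 m), for 0.2 s.
2. the hook is pulled down and its tongue is under the handle's bar, the mould still on the table (value of joint hook above 0.095 m and y of handle_bar in the frame of tongue between -0.018 and 0.018 m and x of handle_bar in the frame of tongue between -0.025 and 0.025 m and height (world z) of mould below 0.01 m), for 0.1 s.
At the end, for the whole second after the job is handed in: The hook is fully up (within 12 mm), the handle's bar lies on the tongue between lip and shank, and the mould hangs from it more than 70 mm above the table, level within 0.15 rad and slower than 0.05 m/s (value of joint hook below 0.012 m and y of handle_bar in the frame of tongue between -0.02 and 0.02 m and x of handle_bar in the frame of tongue between -0.025 and 0.025 m and z of handle_bar in the frame of tongue between 0 and 0.012 m and angle between mould's own z axis and vertical below 0.15 rad and height (world z) of mould above 0.07 m and linear speed of mould below 0.05 m/s); the robot touches nothing.
It fails at once if the hook snaps up (faster than 0.4 m/s) (velocity of joint hook below -0.4 m/s).
It fails at once if a bystander is moved by more than 30 mm (distance of any of spare_mould, jar, mug, matchbox, scissors from where it was at the start of the episode above 0.03 m).
It also fails if it takes over 64 s, if anything falls off the work surface, if the arm or the gripper's body presses on something with over 40 N, if the wrist force passes 120 N, or if a joint passes its speed limit or range.

## Robot

A 6-joint arm with a two-finger parallel gripper is mounted at the origin on the work surface. World frame = base frame: x ahead of the robot, y to its left, z up, the work surface at z = 0. Lengths are in m, angles in degrees, forces in N, time in s.
With the tool pointing down it reaches from about 0.35 to 0.875 m from the base axis. Payload 4.2 kg.
Tool frame: the origin (TCP) lies on the centre line of the jaws, within the pads' length; the fingertips stand tip_reach ahead of it and the grasp point (between the pads) is the TCP (tip_reach is the distance from the TCP to the fingertips, in m); z points along the fingers, y is the line along which they close (so a half turn about z gives the same grasp; the last joint's range is limited). The gripper opens to 87 mm and grips with 3 to 60 N. Pads are 19 mm wide; open, the fingers measure 117 mm over their backs; the gripper's body (75 mm by 190 mm) begins 51 mm behind the grasp point.
Start: joints at [-49.011, 22.042, 0.453, 0, -68.411, -14.817], TCP at [0.276, -0.561, 0.242] pointing down, gripper open.
Joint ranges: [-179.83, 179.83], [-69.29, 118.12], [-61.27, 80.66], [-181.25, 117.63], [-171.15, -9.14], [-177.46, 177.46]. Speed limits (degrees/s): [159.86, 159.86, 180, 180, 180, 180].

## Interface

Orientations are given as a 3x3 rotation matrix whose columns are the frame's x, y, z axes.
In Python, from station import sense, capture, finish_job, tip_reach gives the robot as it stands.
- The arm moves only by the tool arm_command, never from a script. Its argument "deltas" is a list of rows, each a list of 7 numbers: the turn, a rotation vector about the tool's x, y, z in rad, then the shift along the tool's x, y, z in cm, then the closure, from -1 (fully open) to 1 (shut), so that 0 is half open. In form: [[rx, ry, rz, dx, dy, dz, hand], ...]. A call has 1 to 8 rows; each row is the pose to reach, as a shift and turn from the pose commanded when the call began, along the tool's axes at that moment; what a row does not reach only later rows make up. A row lasts 1/12 s, in which the tool goes at most 41.7 mm and 7.16 degrees, less where a joint would pass 70% of its speed; a pose out of reach is approached as far as the arm can. A call with a gripper value outside its range is refused whole. The fingers move at their own pace and stop on an object; the grip force is fixed at half the most. Time passes only in rows, so rows that repeat a pose let the fingers close. It gives the time, the measured TCP pose, the force, the opening and the grip force at its end, in the units of the state.
- sense(): the state, without advancing time (a new reading comes with each control period).
- capture(name): name is "side" or "top"; returns a dict with "pixels" (480x640x3 uint8, blue, green, red), "fovy" (degrees; the focal length in pixels is half the picture's height over the tangent of half this angle, whatever the lens; pixels are square), "cx", "cy" (the principal point, pixels), "k1" (the pictures are not rectified: a ray, as slopes to the right and down, at radius r is drawn at 1 + k1 r^2 times it, then the intrinsics apply), "rvec" (rotation vector, rad) and "tvec" (3), from world to camera coordinates, as OpenCV has them. Camera axes: x right, y down, z forward; pixel columns grow to the right and rows downward; lengths in m; the calibration is good to about 2 mm. A picture is of the moment at which its call begins. There is no depth.
- finish_job(): hands the job in; it is judged then, once.
The state is a dict: "time_s": time; "joints": joint angles; "joint_velocities": joint speeds; "effort": joint torques, N m; "tcp_pos": TCP position; "ee_rot": TCP orientation; "wrist_force": force on the tool from outside, world axes, zero at the start; "moment": the same for the moment, N m; "gripper_width": opening from 0.0 (shut) to 1.0 (fully open); "gripper_force": force on a finger pad.
Only numpy, scipy, OpenCV 4.12 (cv2) and the standard library are available. Lean on these libraries where they do the work, as an engineer would, in place of code of your own. Each camera call takes 0.05 s, during which the arm holds its last target. There are 200 camera calls.

## Working session

There is one attempt and no reset: what is moved stays moved. The work goes in short steps, Python scripts to look and compute and a tool call to move; the robot and the scene stay as the last step left them, time stands still between calls to the robot, and variables do not carry over. Pictures are saved under pics/ and viewed, at most 10 in all, crops included, and the job is handed in when it is done.

Besides the shell and the picture viewer there is one more tool, called after ">>>" by a JSON object that holds its "name" and its "arguments". arm_command: Moves the arm, as the interface text tells. Its arguments: {"type":"object","properties":{"deltas":{"type":"array"}},"required":["deltas"]}

```bash
mkdir -p pics; cat > h.py <<'E'
import numpy as np, cv2
from station import sense, capture, finish_job, tip_reach
def cam(c):
    f=240/np.tan(np.radians(c["fovy"])/2)
    R=cv2.Rodrigues(np.array(c["rvec"],float))[0]; t=np.array(c["tvec"],float).ravel()
    K=np.array([[f,0,c["cx"]],[0,f,c["cy"]],[0,0,1]]); D=np.array([c["k1"],0,0,0,0.])
    return K,D,R,t
def ray(c,uv):
    K,D,R,t=cam(c)
    p=cv2.undistortPoints(np.array(uv,float).reshape(-1,1,2),K,D).reshape(-1,2)
    d=np.c_[p,np.ones(len(p))]@R
    return -R.T@t,d
def plane(c,uv,z):
    o,d=ray(c,uv); return o+d*((z-o[2])/d[:,2])[:,None]
def tri(c1,u1,c2,u2):
    o1,d1=ray(c1,u1);o2,d2=ray(c2,u2);out=[]
    for a,b in zip(d1,d2):
        s=np.linalg.lstsq(np.c_[a,-b],o2-o1,rcond=None)[0]
        p,q=o1+s[0]*a,o2+s[1]*b; out.append(np.r_[(p+q)/2,np.linalg.norm(p-q)])
    return np.array(out)
def proj(c,P):
    K,D,R,t=cam(c); return cv2.projectPoints(np.array(P,float).reshape(-1,1,3),np.array(c["rvec"],float),t,K,D)[0].reshape(-1,2)
E
python3 - <<'E'
from h import *
import pickle
for n in("top","side"):
    c=capture(n); cv2.imwrite(f"pics/{n}0.png",c["pixels"]); pickle.dump(c,open(n+"0.pkl","wb"))
    K,D,R,t=cam(c); print(n,(-R.T@t).round(3),K[0,0].round(1),R[2].round(2))
s=sense();print(s["tcp_pos"],np.round(s["ee_rot"],3),tip_reach,s["wrist_force"])
E
```

```text
top [ 0.394 -0.004  1.327] 562.8 [ 0.13 -0.01 -0.99]
side [0.406 1.007 0.845] 560.4 [ 0.14 -0.82 -0.55]
[ 0.27548545 -0.56045822  0.24059047] [[-0.898 -0.441 -0.001]
 [-0.441  0.898  0.002]
 [ 0.     0.002 -1.   ]] 0.019 [-0.09799569 -0.04634495 -0.00400377]
```

View pics/top0.png

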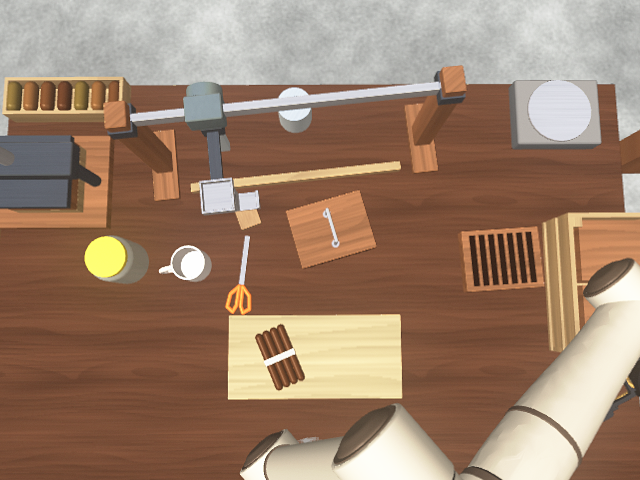

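View pics/side0.png

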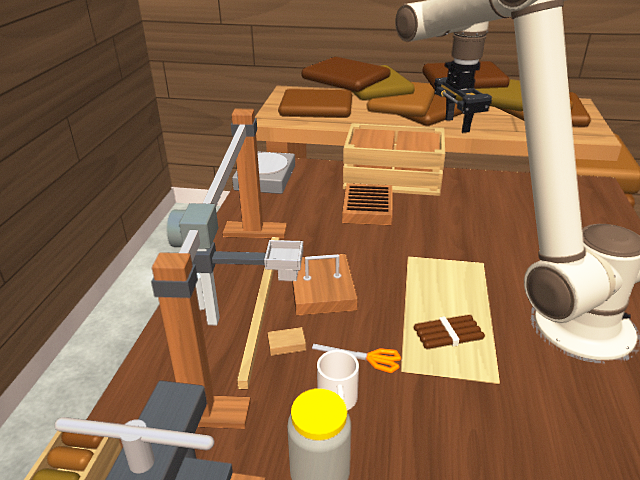

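The top view shows the handled mould at about (331,229), with its bar running from (326,212) to (336,243). The dish is at (217,196), the strip's front edge runs (192,190)–(400,168), and the matchbox is near (248,216). The side view shows the dish at (285,252), the handle bar at (306–338,258), and the scissors and mug well to the near side. I'll crop in to get more precise pixels.

```bash
python3 - <<'E'
import cv2
a=cv2.imread("pics/top0.png")[150:280,180:410]; cv2.imwrite("pics/t1.png",cv2.resize(a,None,fx=3.4,fy=3.4,interpolation=2))
a=cv2.imread("pics/side0.png")[225:395,230:370]; cv2.imwrite("pics/s1.png",cv2.resize(a,None,fx=3.5,fy=3.5,interpolation=2))
E
```

```text
(no output)
```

View pics/t1.png

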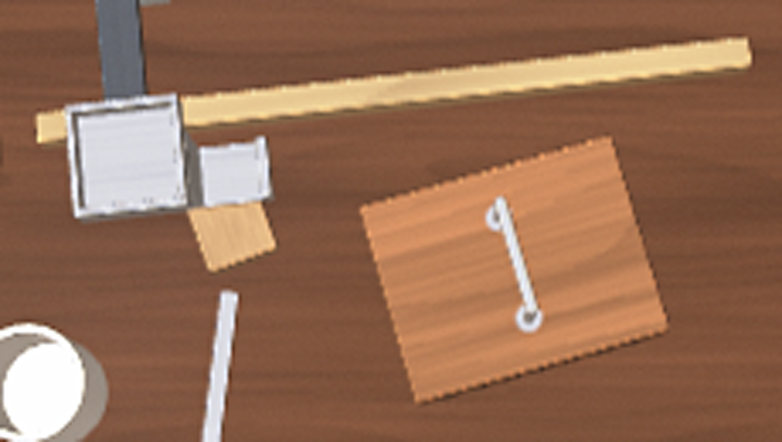

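View pics/s1.png

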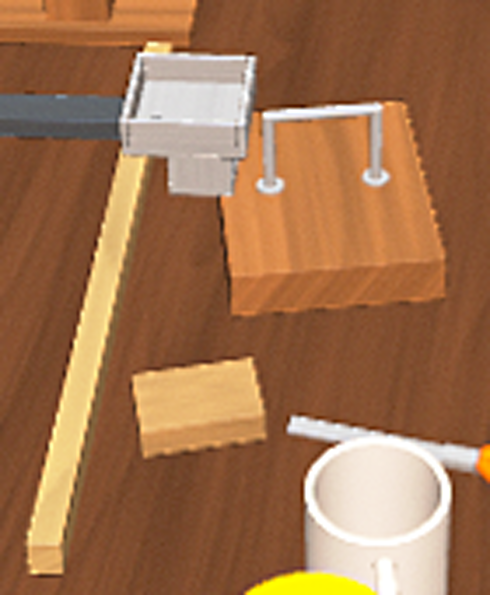

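The crops show the dish rim corners, mould top corners and bar ends clearly. I'll triangulate these and check them against the given sizes.

```bash
cat > m.py <<'E'
from h import *
import pickle
T=pickle.load(open("top0.pkl","rb"));S=pickle.load(open("side0.pkl","rb"))
t=lambda p:(np.array(p,float)+.5)/3.4-.5+[180,150]
s=lambda p:(np.array(p,float)+.5)/3.5-.5+[230,225]
np.set_printoptions(precision=4,suppress=True)
st=plane(T,t([(40,138),(751,65)]),.026);d=st[0]-st[1];print("strip",st,np.linalg.norm(d))
st2=plane(T,t([(37,115),(748,39)]),.026);
print("strip side near end",plane(S,s([(62,546)]),.026), plane(S,s([(172,42)]),.026))
for q in(st,st2):
    e=q[0]-q[1];print("yaw",np.arctan2(-e[0],e[1]))
dish=tri(T,t([(66,105),(180,93),(190,207),(77,218)]),S,s([(121,125),(138,54),(257,58),(246,130)]));print("dish",dish,dish.mean(0))
print("dish plane",plane(T,t([(66,105),(180,93),(190,207),(77,218)]),.264).mean(0),plane(S,s([(121,125),(138,54),(257,58),(246,130)]),.264).mean(0))
m=tri(T,t([(360,208),(416,402)]),S,s([(232,278),(444,262)]));print("mould",m)
mp=plane(T,t([(360,208),(611,138),(667,328),(416,402)]),.035);print(mp,mp.mean(0))
b=tri(T,t([(501,200),(532,312)]),S,s([(266,118),(378,107)]));print("bar",b,b.mean(0))
e=mp[0]+mp[1]-mp[2]-mp[3];print("mould yaw",np.arctan2(e[1],e[0]))
print("match",plane(T,t([(188,208),(262,203),(275,246),(211,270)]),.022),plane(S,s([(134,377),(252,358),(266,410),(143,433)]),.022))
E
python3 m.py
```

```text
strip [[ 0.6781  0.287   0.026 ]
 [ 0.7283 -0.2075  0.026 ]] 0.4969796468562654
strip side near end [[0.6735 0.2917 0.026 ]] [[ 0.7273 -0.2074  0.026 ]]
yaw 0.10114497660712252
yaw 0.10566564964883406
dish [[0.6448 0.2199 0.2609 0.0022]
 [0.6516 0.1551 0.2612 0.0019]
 [0.5867 0.1486 0.2606 0.    ]
 [0.5805 0.2126 0.2594 0.0007]] [0.6159 0.1841 0.2605 0.0012]
dish plane [0.6158 0.1835 0.264 ] [0.6141 0.1891 0.264 ]
mould [[0.6259 0.0646 0.0325 0.0017]
 [0.4934 0.0264 0.031  0.    ]]
[[ 0.6263  0.0645  0.035 ]
 [ 0.6746 -0.1082  0.035 ]
 [ 0.5427 -0.1444  0.035 ]
 [ 0.4931  0.0263  0.035 ]] [ 0.5842 -0.0405  0.035 ]
bar [[ 0.6204 -0.031   0.091   0.0016]
 [ 0.5472 -0.0505  0.0939  0.0008]] [ 0.5838 -0.0407  0.0924  0.0012]
mould yaw 0.2737363331062709
match [[0.6291 0.1842 0.022 ]
 [0.6324 0.133  0.022 ]
 [0.6023 0.1238 0.022 ]
 [0.5857 0.1677 0.022 ]] [[0.6682 0.1521 0.022 ]
 [0.6006 0.1247 0.022 ]
 [0.5838 0.1677 0.022 ]
 [0.6515 0.1974 0.022 ]]
```

```bash
cat >> h.py <<'E'
from scipy.spatial.transform import Rotation as Ro
np.set_printoptions(precision=4,suppress=True)
PSI=.104; EX=np.array([np.cos(PSI),np.sin(PSI),0]);EY=np.array([-EX[1],EX[0],0]);O=np.array([.6336,.0325,0])
def F(x,y,z): return O+x*EX+y*EY+np.array([0,0,z])
def inF(p): p=np.array(p)-O; return np.array([p@EX,p@EY,p[2]])
def go(tip,tilt=0.,yaw=PSI):
    "row to bring the fingertips' middle to tip; tilt>0: body leans to -x"
    ex=np.array([np.cos(yaw),np.sin(yaw),0]);ey=np.array([-ex[1],ex[0],0])
    R1=np.c_[-ex,ey,[0,0,-1]]@Ro.from_rotvec([0,-tilt,0]).as_matrix()
    s=sense();R=np.array(s["ee_rot"]);tcp=tip-tip_reach*R1[:,2]
    print(np.r_[Ro.from_matrix(R.T@R1).as_rotvec(),100*R.T@(tcp-s["tcp_pos"])].round(3))
def st():
    s=sense();R=np.array(s["ee_rot"]);print(round(s["time_s"],2),"tipF",inF(s["tcp_pos"]+tip_reach*R[:,2]),"f",np.array(s["wrist_force"]).round(1),s["gripper_width"])
E
python3 -c "
from h import *
go(F(-.17,-.067,.15),.26)
st()"
```

```text
[  0.048  -0.258   0.35  -39.562  37.168   7.291]
0.1 tipF [-0.4178 -0.5525  0.2216] f [-0.1 -0.  -0. ] 1.0021553368711602
```

>>> {"name": "arm_command", "arguments": {"deltas": [[0,0,0.35,-20,18.6,3.6,-1],[0,0,0.35,-20,18.6,3.6,-1],[0,0,0.35,-20,18.6,3.6,-1],[0,0,0.35,-20,18.6,3.6,-1],[0,0,0.35,-20,18.6,3.6,-1],[0,0,0.35,-20,18.6,3.6,-1],[0,0,0.35,-20,18.6,3.6,-1],[0,0,0.35,-20,18.6,3.6,-1]]}}

```text
time_s: 0.77
tcp_pos: [0.3735, -0.3017, 0.2047]
ee_rot: [[-0.994, -0.112, -0.001], [-0.112, 0.994, 0.002], [0.001, 0.002, -1.0]]
wrist_force: [-0.6, 0.3, 0.0]
gripper_width: 0.995
gripper_force: 0.0
```

```bash
python3 -c "
from h import *
go(F(-.17,-.067,.12),.26)
st()"
```

```text
[  0.003  -0.261   0.007 -12.043  23.736   6.666]
0.77 tipF [-0.2934 -0.3054  0.1857] f [-0.6  0.3  0. ] 0.9950966186606682
```

>>> {"name": "arm_command", "arguments": {"deltas": [[0,-0.26,0.005,-12,23.7,6.6,-1],[0,-0.26,0.005,-12,23.7,6.6,-1],[0,-0.26,0.005,-12,23.7,6.6,-1],[0,-0.26,0.005,-12,23.7,6.6,-1],[0,-0.26,0.005,-12,23.7,6.6,-1],[0,-0.26,0.005,-12,23.7,6.6,-1],[0,-0.26,0.005,-12,23.7,6.6,-1],[0,-0.26,0.005,-12,23.7,6.6,-1]]}}

```text
time_s: 1.43
tcp_pos: [0.4679, -0.0544, 0.1384]
ee_rot: [[-0.961, -0.107, 0.254], [-0.104, 0.994, 0.027], [-0.255, -0.0, -0.967]]
wrist_force: [-1.0, 0.2, -0.3]
gripper_width: 0.999
gripper_force: 0.0
```

```bash
python3 -c "
from h import *
go(F(-.17,-.067,.014),.26)
st()"
```

```text
[ 0.001 -0.002  0.003  2.811  0.225 10.224]
1.43 tipF [-0.169  -0.0692  0.12  ] f [-1.   0.2 -0.3] 0.9985350280675059
```

>>> {"name": "arm_command", "arguments": {"deltas": [[0,0,0,1.4,0.1,5,-1],[0,0,0,2.8,0.2,8,-1],[0,0,0,2.8,0.2,10.2,-1],[0,0,0,2.8,0.2,10.2,-1],[0,0,0,2.8,0.2,10.2,-1],[0,0,0,2.8,0.2,10.2,-1]]}}

```text
time_s: 1.93
tcp_pos: [0.4704, -0.0575, 0.0405]
ee_rot: [[-0.963, -0.104, 0.251], [-0.098, 0.995, 0.036], [-0.253, 0.01, -0.967]]
wrist_force: [-0.0, -0.8, 0.6]
gripper_width: 0.998
gripper_force: 0.0
```

```bash
python3 -c "
from h import *
go(F(-.10,-.067,.014),.26);go(F(-.0785,-.067,.014),.26)
st()"
```

```text
[ 0.01  -0.004 -0.003 -6.25   0.554  2.479]
[ 0.01  -0.004 -0.003 -8.33   0.554  3.023]
1.93 tipF [-0.1668 -0.0724  0.0221] f [-0.  -0.8  0.6] 0.9981409865662965
```

>>> {"name": "arm_command", "arguments": {"deltas": [[0,0,0,-0.8,0.4,0.4,-1],[0,0,0,-1.6,0.4,0.7,-1],[0,0,0,-2.4,0.4,0.9,-1],[0,0,0,-3.2,0.4,1.1,-1],[0,0,0,-4,0.4,1.3,-1],[0,0,0,-4.8,0.4,1.5,-1],[0,0,0,-5.6,0.4,1.7,-1],[0,0,0,-6.2,0.4,1.9,-1]]}}

```text
time_s: 2.6
tcp_pos: [0.5324, -0.0467, 0.0362]
ee_rot: [[-0.964, -0.104, 0.245], [-0.098, 0.995, 0.035], [-0.247, 0.01, -0.969]]
wrist_force: [-7.3, 0.6, 6.6]
gripper_width: 1.001
gripper_force: 3.9
```

```bash
python3 -c "
from h import *
go(F(-.0785,-.067,.014),.26)
st()"
```

```text
[ 0.01  -0.01  -0.002 -2.375  0.127  1.005]
2.6 tipF [-0.1042 -0.0681  0.0178] f [-7.3  0.6  6.6] 1.0013910297170066
```

>>> {"name": "arm_command", "arguments": {"deltas": [[0,0,0,-0.6,0,0.15,-1],[0,0,0,-1.2,0,0.3,-1],[0,0,0,-1.7,0,0.45,-1],[0,0,0,-2.1,0,0.55,-1],[0,0,0,-2.4,0,0.65,-1],[0,0,0,-2.5,0,0.65,-1],[0,0,0,-2.5,0,0.65,-1]]}}

```text
time_s: 3.18
tcp_pos: [0.5545, -0.0452, 0.0351]
ee_rot: [[-0.966, -0.102, 0.238], [-0.096, 0.995, 0.034], [-0.241, 0.01, -0.971]]
wrist_force: [-9.4, 0.1, 6.4]
gripper_width: 0.998
gripper_force: 5.1
```

```bash
python3 -c "
from h import *
go(F(-.0785,-.067,.014),.26)
st()
import pickle
for n in('top','side'):
    c=capture(n); pickle.dump(c,open(n+'1.pkl','wb'))
    a=c['pixels'][110:290,180:420] if n=='top' else c['pixels'][225:395,230:430]
    cv2.imwrite(f'pics/{n}1.png',cv2.resize(a,None,fx=3.2,fy=3.2,interpolation=2))
"
```

```text
[ 0.009 -0.017 -0.005 -0.258  0.202  0.351]
3.18 tipF [-0.0822 -0.0689  0.0167] f [-9.4  0.1  6.4] 0.9983428583654258
```

View pics/top1.png

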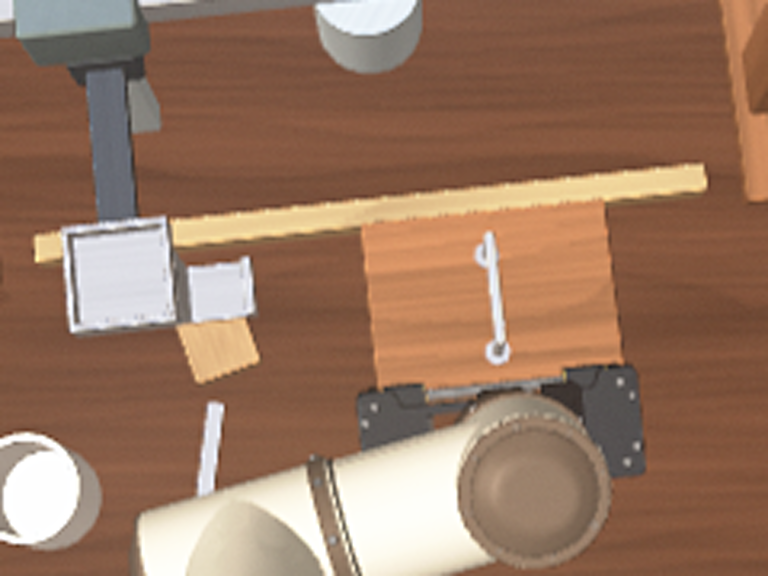

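The mould is now square and about 3 mm short of the strip, with the bar at crop (490,235)–(498,350). I'll push it a little further.

>>> {"name": "arm_command", "arguments": {"deltas": [[0,0,0,-0.3,0,0.05,-1],[0,0,0,-0.6,0,0.1,-1],[0,0,0,-0.9,0,0.2,-1],[0,0,0,-1.1,0,0.2,-1],[0,0,0,-1.1,0,0.2,-1]]}}

```text
time_s: 3.7
tcp_pos: [0.5555, -0.046, 0.0332]
ee_rot: [[-0.971, -0.099, 0.218], [-0.095, 0.995, 0.03], [-0.22, 0.008, -0.975]]
wrist_force: [-29.9, 1.8, 21.4]
gripper_width: 0.999
gripper_force: 14.4
```

```bash
python3 -c "
from h import *
go(F(-.0785,-.067,.014),.26)
st()"
```

```text
[ 0.007 -0.038 -0.006 -0.216  0.296  0.136]
3.7 tipF [-0.0816 -0.0698  0.0147] f [-29.9   1.8  21.4] 0.9988034195082285
```

>>> {"name": "arm_command", "arguments": {"deltas": [[0,0,0,0.5,0,-0.4,-1],[0,0,0,2,0,-0.9,-1],[0,0,0,3.5,0,-2,-1],[0,0,0,4.5,0,-5,-1],[0,0,0,4.5,0,-9,-0.5],[0,0,0,4.5,0,-13,1],[0,0,0,4.5,0,-17,1],[0,0,0,4.5,0,-21,1]]}}

```text
time_s: 4.37
tcp_pos: [0.4746, -0.0547, 0.2321]
ee_rot: [[-0.963, -0.104, 0.25], [-0.098, 0.994, 0.037], [-0.253, 0.011, -0.968]]
wrist_force: [1.4, 0.4, -0.1]
gripper_width: 0.785
gripper_force: 0.0
```

```bash
python3 - <<'E'
from h import *
import pickle
st()
for n in('top','side'):
    c=capture(n); pickle.dump(c,open(n+'2.pkl','wb'))
a=c['pixels'][225:375,220:420]; cv2.imwrite('pics/side2.png',cv2.resize(a,None,fx=4,fy=4,interpolation=2))
E
```

```text
4.37 tipF [-0.1624 -0.07    0.2138] f [ 1.4  0.4 -0.1] 0.7850210668151015
```

View pics/side2.png

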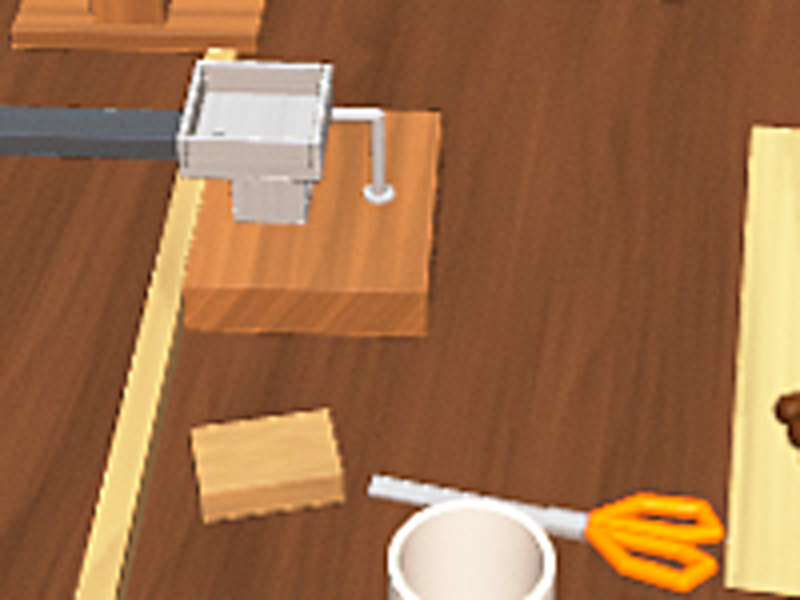

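The mould now sits flush against the strip, corner at crop (185,290). Next I'll compute the bar's position and the dish move.

```bash
python3 - <<'E'
from h import *
import pickle
T=pickle.load(open("top1.pkl","rb"))
t=lambda p:(np.array(p,float)+.5)/3.2-.5+[180,110]
b=plane(T,t([(490,235),(498,350)]),.095)
m=plane(T,t([(360,225),(604,200)]),.035)
for q in (b,m): print(q,[inF(p) for p in q],inF(q.mean(0)))
go(F(-.002,.153,.29))
go(F(-.002,.153,.258))
E
```

```text
[[ 0.6781 -0.0442  0.095 ]
 [ 0.5966 -0.049   0.095 ]] [array([ 0.0363, -0.0809,  0.095 ]), array([-0.0452, -0.0773,  0.095 ])] [-0.0044 -0.0791  0.095 ]
[[ 0.6998  0.0492  0.035 ]
 [ 0.718  -0.1302  0.035 ]] [array([0.0676, 0.0097, 0.035 ]), array([ 0.067 , -0.1706,  0.035 ])] [ 0.0673 -0.0804  0.035 ]
[  0.011   0.271   0.    -17.436  22.368  -2.288]
[  0.011   0.271   0.    -16.581  22.332   0.795]
```

>>> {"name": "arm_command", "arguments": {"deltas": [[0,0.1,0,0,3,-4,1],[0,0.2,0,-3,6,-7,1],[0,0.27,0,-7,10,-7,1],[0,0.27,0,-10,14,-5.5,1],[0,0.27,0,-13,17,-4,1],[0.01,0.27,0,-16,20,-3,1],[0.01,0.27,0,-17.4,22.4,-2.3,1],[0.01,0.27,0,-17.4,22.4,-2.3,1]]}}

```text
time_s: 5.13
tcp_pos: [0.6149, 0.1871, 0.2962]
ee_rot: [[-0.994, -0.104, -0.017], [-0.104, 0.995, -0.0], [0.017, 0.001, -1.0]]
wrist_force: [1.0, -0.2, 1.5]
gripper_width: 0.082
gripper_force: 0.0
```

```bash
python3 - <<'E'
from h import *
st(); go(F(-.002,.148,.25))
E
```

```text
5.13 tipF [-0.0028  0.1557  0.2772] f [ 1.  -0.2  1.5] 0.08189760633520955
[ 0.001 -0.017 -0.    -0.098 -0.774  2.72 ]
```

>>> {"name": "arm_command", "arguments": {"deltas": [[0,-0.015,0,0,-0.7,0,1],[0,-0.015,0,-0.1,-0.7,0.6,1],[0,-0.015,0,-0.1,-0.7,1.2,1],[0,-0.015,0,-0.1,-0.7,1.8,1],[0,-0.015,0,-0.1,-0.7,2.3,1],[0,-0.015,0,-0.1,-0.7,2.7,1],[0,-0.015,0,-0.1,-0.7,3.2,1],[0,-0.015,0,-0.1,-0.7,3.2,1]]}}

```text
time_s: 5.8
tcp_pos: [0.6138, 0.1766, 0.2665]
ee_rot: [[-0.995, -0.103, -0.002], [-0.103, 0.995, -0.0], [0.002, -0.0, -1.0]]
wrist_force: [-5.1, 0.1, 9.7]
gripper_width: 0.004
gripper_force: 4.7
```

```bash
python3 - <<'E'
from h import *
import pickle
st(); go(F(-.002,.148,.123))
for n in('top','side'):
    c=capture(n); pickle.dump(c,open(n+'3.pkl','wb'))
a=c['pixels'][170:370,170:400]; cv2.imwrite('pics/side3.png',cv2.resize(a,None,fx=3,fy=3,interpolation=2))
E
```

```text
5.8 tipF [-0.0048  0.1454  0.2475] f [-5.1  0.1  9.7] 0.004450976771662542
[-0.    -0.002 -0.001 -0.298  0.26  12.448]
```

View pics/side3.png

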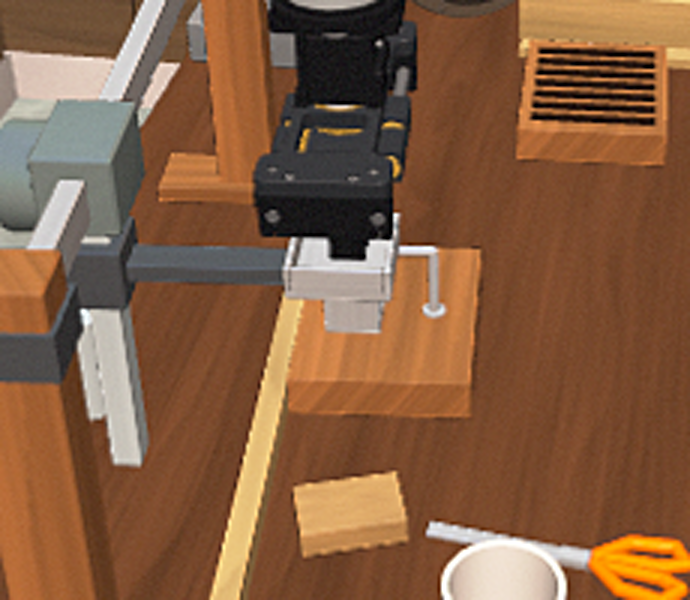

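The closed fingers are in the dish at crop (350,240), pressing on the floor at z 0.2475. Now I'll press the hook down.

>>> {"name": "arm_command", "arguments": {"deltas": [[0,0,0,0,0,1.6,1],[0,0,0,0,0,3.2,1],[0,0,0,0,0,4.8,1],[0,0,0,0,0,6.4,1],[0,0,0,0,0,8,1],[0,0,0,0,0,9.6,1],[0,0,0,0,0,11.2,1],[0,0,0,0,0,12.6,1]]}}

```text
time_s: 6.57
tcp_pos: [0.6145, 0.1768, 0.1434]
ee_rot: [[-0.995, -0.104, 0.002], [-0.104, 0.995, -0.0], [-0.002, -0.0, -1.0]]
wrist_force: [-5.7, -1.6, 18.0]
gripper_width: 0.005
gripper_force: 9.1
```

>>> {"name": "arm_command", "arguments": {"deltas": [[0,0,0,0,0,0,1],[0,0,0,0,0,0,1]]}}

```text
time_s: 6.73
tcp_pos: [0.6145, 0.1768, 0.1428]
ee_rot: [[-0.995, -0.104, 0.001], [-0.104, 0.995, -0.001], [-0.001, -0.001, -1.0]]
wrist_force: [-4.6, -1.3, 16.5]
gripper_width: 0.006
gripper_force: 7.8
```

```bash
python3 - <<'E'
from h import *
st(); go(F(-.004,-.038,.1225))
E
```

```text
6.73 tipF [-0.004   0.1454  0.1238] f [-4.6 -1.3 16.5] 0.005635093957245946
[ -0.001   0.001   0.      0.007 -18.346   0.146]
```

>>> {"name": "arm_command", "arguments": {"deltas": [[0,0,0,0,-0.6,0,1],[0,0,0,0,-1.6,0,1],[0,0,0,0,-3,0,1],[0,0,0,0,-4.4,0,1],[0,0,0,0,-5.8,0,1],[0,0,0,0,-7.2,0,1],[0,0,0,0,-8.6,0,1],[0,0,0,0,-10,0,1]]}}

```text
time_s: 7.4
tcp_pos: [0.6249, 0.0776, 0.1437]
ee_rot: [[-0.995, -0.104, 0.002], [-0.104, 0.995, 0.001], [-0.002, 0.001, -1.0]]
wrist_force: [-4.6, 1.7, 15.5]
gripper_width: 0.005
gripper_force: 7.9
```

>>> {"name": "arm_command", "arguments": {"deltas": [[0,0,0,0,-1.2,0,1],[0,0,0,0,-2.4,0,1],[0,0,0,0,-3.6,0,1],[0,0,0,0,-4.8,0,1],[0,0,0,0,-5.8,0,1],[0,0,0,0,-6.6,0,1],[0,0,0,0,-7.2,0,1],[0,0,0,0,-7.6,0,1]]}}

```text
time_s: 8.07
tcp_pos: [0.6329, 0.0012, 0.1438]
ee_rot: [[-0.995, -0.104, 0.003], [-0.104, 0.995, -0.001], [-0.003, -0.001, -1.0]]
wrist_force: [-4.5, 0.8, 16.5]
gripper_width: 0.005
gripper_force: 7.9
```

>>> {"name": "arm_command", "arguments": {"deltas": [[0,0,0,0,0,0,1],[0,0,0,0,0,0,1]]}}

```text
time_s: 8.23
tcp_pos: [0.633, 0.0007, 0.144]
ee_rot: [[-0.995, -0.104, 0.003], [-0.104, 0.995, -0.002], [-0.002, -0.002, -1.0]]
wrist_force: [-3.6, -1.1, 15.8]
gripper_width: 0.006
gripper_force: 7.9
```

```bash
python3 - <<'E'
from h import *
import pickle
st()
for n in('top','side'):
    c=capture(n); pickle.dump(c,open(n+'4.pkl','wb'))
    a=c['pixels'][110:260,200:400] if n=='top' else c['pixels'][200:350,220:420]
    cv2.imwrite(f'pics/{n}4.png',cv2.resize(a,None,fx=4,fy=4,interpolation=2))
E
```

```text
8.23 tipF [-0.0039 -0.0316  0.125 ] f [-3.6 -1.1 15.8] 0.005715327433769002
```

View pics/side4.png

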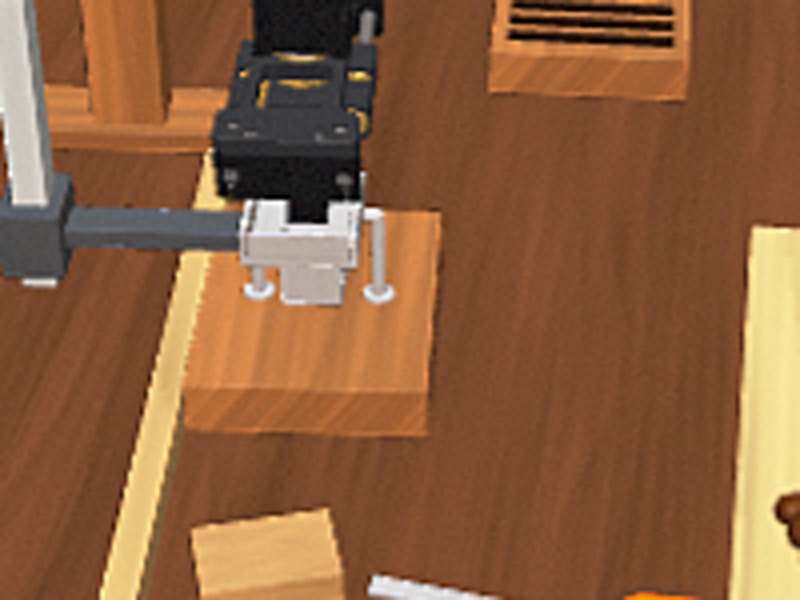

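The hook is down, with the shank between the handle legs; its lower edge is at crop (282,298)–(340,303). I'll compute how far the trolley travelled from that edge's shift.

```bash
python3 - <<'E'
from h import *
import pickle
S=pickle.load(open("side2.pkl","rb"))
f=lambda p,o:(np.array(p,float)+.5)/4-.5+o
a=plane(S,f([(235,218),(305,223)],[220,225]),.174).mean(0)
b=plane(S,f([(282,298),(340,303)],[220,200]),.051).mean(0)
print(inF(a),inF(b))
E
```

```text
[-0.0017  0.1279  0.174 ] [-0.001  -0.0507  0.051 ]
```

View pics/top4.png

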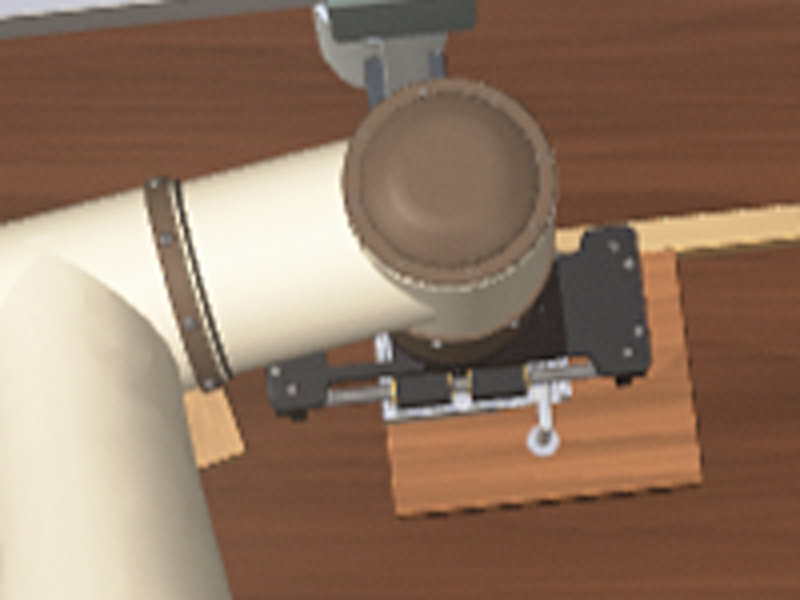

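The top view shows the bar's near leg at crop (543,440), in line with the tongue end. The tongue centre is about 4 mm to +y of the bar. I'll nudge it by that, then let it up slowly.

>>> {"name": "arm_command", "arguments": {"deltas": [[0,0,0,0,-0.2,0,1],[0,0,0,0,-0.4,0,1],[0,0,0,0,-0.4,0,1],[0,0,0,0,-0.4,-0.4,1],[0,0,0,0,-0.4,-1,1],[0,0,0,0,-0.4,-1.6,1],[0,0,0,0,-0.4,-2.2,1],[0,0,0,0,-0.4,-2.6,1]]}}

```text
time_s: 9.0
tcp_pos: [0.6333, -0.0025, 0.1701]
ee_rot: [[-0.995, -0.104, 0.003], [-0.104, 0.995, -0.001], [-0.003, -0.001, -1.0]]
wrist_force: [-3.9, 0.0, 13.9]
gripper_width: 0.003
gripper_force: 6.9
```

>>> {"name": "arm_command", "arguments": {"deltas": [[0,0,0,0,0,-0.5,1],[0,0,0,0,0,-1,1],[0,0,0,0,0,-1.5,1],[0,0,0,0,0,-2,1],[0,0,0,0,0,-2.5,1],[0,0,0,0,0,-3,1],[0,0,0,0,0,-3.5,1],[0,0,0,0,0,-4,1]]}}

```text
time_s: 9.67
tcp_pos: [0.6333, -0.0025, 0.2079]
ee_rot: [[-0.995, -0.103, 0.002], [-0.103, 0.995, -0.001], [-0.002, -0.001, -1.0]]
wrist_force: [-0.4, -1.6, 6.1]
gripper_width: 0.008
gripper_force: 3.2
```

```bash
python3 - <<'E'
from h import *
import pickle
st()
c=capture('side'); pickle.dump(c,open('side5.pkl','wb'))
a=c['pixels'][190:340,220:420]
cv2.imwrite('pics/side5.png',cv2.resize(a,None,fx=4,fy=4,interpolation=2))
E
```

```text
9.67 tipF [-0.0039 -0.0348  0.1889] f [-0.4 -1.6  6.1] 0.007658895859952902
```

View pics/side5.png

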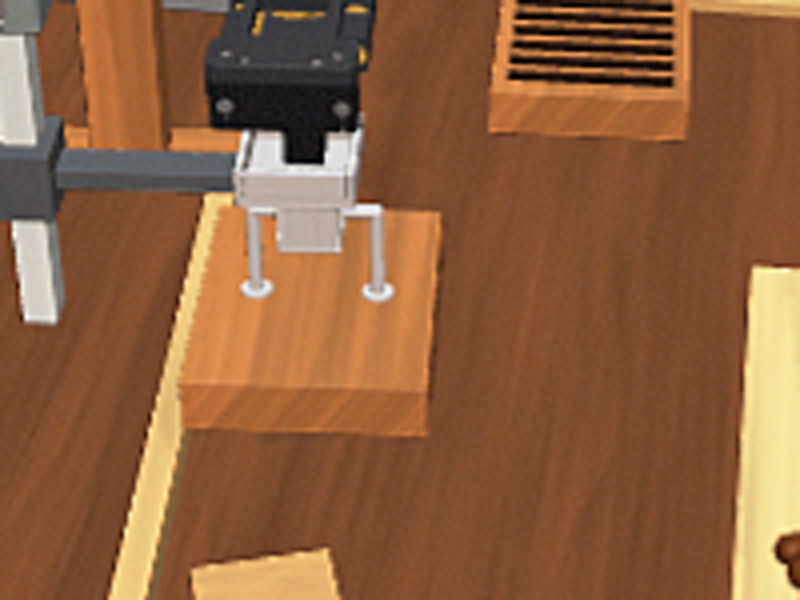

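The bar is on the hook and the mould is just lifting, level, with the press force down to 6 N. I'll keep letting it up slowly.

>>> {"name": "arm_command", "arguments": {"deltas": [[0,0,0,0,0,-0.5,1],[0,0,0,0,0,-1,1],[0,0,0,0,0,-1.5,1],[0,0,0,0,0,-2,1],[0,0,0,0,0,-2.5,1],[0,0,0,0,0,-3,1],[0,0,0,0,0,-3.5,1],[0,0,0,0,0,-4,1]]}}

```text
time_s: 10.38
tcp_pos: [0.6333, -0.0023, 0.2469]
ee_rot: [[-0.995, -0.103, 0.001], [-0.103, 0.995, -0.001], [-0.001, -0.001, -1.0]]
wrist_force: [1.0, -0.6, 4.9]
gripper_width: 0.006
gripper_force: 2.2
```

>>> {"name": "arm_command", "arguments": {"deltas": [[0,0,0,0,0,-0.3,1],[0,0,0,0,0,-0.6,1],[0,0,0,0,0,-0.9,1],[0,0,0,0,0,-1.2,1],[0,0,0,0,0,-1.5,1],[0,0,0,0,0,-1.7,1],[0,0,0,0,0,-1.7,1]]}}

```text
time_s: 10.97
tcp_pos: [0.6331, -0.0017, 0.2626]
ee_rot: [[-0.995, -0.103, -0.001], [-0.103, 0.995, 0.0], [0.001, 0.0, -1.0]]
wrist_force: [2.9, -1.0, 5.1]
gripper_width: 0.003
gripper_force: 2.3
```

```bash
python3 - <<'E'
from h import *
st()
E
```

```text
10.97 tipF [-0.004  -0.034   0.2436] f [ 2.9 -1.   5.1] 0.003055873846086846
```

>>> {"name": "arm_command", "arguments": {"deltas": [[0,0,0,0,0,-0.15,1],[0,0,0,0,0,-0.3,1],[0,0,0,0,0,-0.45,1],[0,0,0,0,0,-0.6,1],[0,0,0,0,0,-0.75,1],[0,0,0,0,0,-0.9,1],[0,0,0,0,0,-1.2,1],[0,0,0,0,0,-1.5,1]]}}

```text
time_s: 11.63
tcp_pos: [0.6315, -0.0018, 0.2758]
ee_rot: [[-0.995, -0.103, -0.007], [-0.103, 0.995, -0.0], [0.007, 0.0, -1.0]]
wrist_force: [-0.3, 0.3, -0.3]
gripper_width: 0.006
gripper_force: 0.0
```

>>> {"name": "arm_command", "arguments": {"deltas": [[0,0,0,0,0,-1,1],[0,0,0,0,0,-2,1],[0,0,0,0,0,-3.5,1],[0,0,0,1,0,-5.5,1],[0,0,0,4,0,-6,1],[0,0,0,8,0,-6,1],[0,0,0,12,0,-6,1],[0,0,0,14,0,-6,1]]}}

```text
time_s: 12.3
tcp_pos: [0.49, -0.0168, 0.339]
ee_rot: [[-0.995, -0.103, -0.002], [-0.103, 0.995, 0.001], [0.002, 0.001, -1.0]]
wrist_force: [-0.7, 0.1, 0.6]
gripper_width: 0.001
gripper_force: 0.0
```

>>> {"name": "arm_command", "arguments": {"deltas": [[0,0,0,0,0,0,1],[0,0,0,0,0,0,1],[0,0,0,0,0,0,1],[0,0,0,0,0,0,1],[0,0,0,0,0,0,1],[0,0,0,0,0,0,1],[0,0,0,0,0,0,1],[0,0,0,0,0,0,1]]}}

```text
time_s: 12.97
tcp_pos: [0.4938, -0.0161, 0.3368]
ee_rot: [[-0.995, -0.103, -0.004], [-0.103, 0.995, -0.0], [0.004, 0.0, -1.0]]
wrist_force: [1.0, 0.3, -0.2]
gripper_width: 0.004
gripper_force: 0.0
```

```bash
python3 - <<'E'
from h import *
import pickle
st()
c1=capture('side');t1=capture('top')
for _ in range(8): capture('side')
c2=capture('side');pickle.dump((c1,t1,c2),open('end.pkl','wb'))
print("motion diff px",(cv2.absdiff(c1['pixels'],c2['pixels']).max(2)>25).sum())
# wood mask of mould in both views, region near the hook
for n,c in(('side',c2),('top',t1)):
    h=cv2.cvtColor(c['pixels'],cv2.COLOR_BGR2HSV)
    m=cv2.inRange(h,(5,110,130),(16,255,255))
    p=proj(c,[F(0,-.08,.12)])[0].astype(int)
    r=np.zeros_like(m);cv2.circle(r,tuple(map(int,p)),75,255,-1)
    cs=cv2.findContours(m&r,0,2)[0];k=max(cs,key=cv2.contourArea)
    print(n,p,cv2.contourArea(k),cv2.approxPolyDP(k,4,True).reshape(-1,2).tolist())
    print("expected top",proj(c,[F(x,y,.122) for x,y in((.067,.01),(-.073,.01),(-.073,-.17),(.067,-.17))]).round(0).tolist(),
     "front low",proj(c,[F(x,.01,.087) for x in(.067,-.073)]).round(0).tolist())
E
```

```text
12.97 tipF [-0.1442 -0.0339  0.3178] f [ 1.   0.3 -0.2] 0.003970037489194765
motion diff px 735
side [297 243] 5366.0 [[234, 214], [233, 236], [253, 241], [235, 285], [247, 296], [265, 248], [262, 275], [274, 277], [268, 284], [266, 311], [283, 316], [294, 296], [284, 301], [292, 284], [289, 276], [313, 278], [300, 296], [299, 317], [315, 279], [327, 278], [330, 222], [315, 222], [315, 245], [309, 242], [311, 223], [304, 231], [288, 231], [284, 222], [287, 242], [281, 244], [279, 221], [272, 220], [280, 218], [268, 215], [261, 229], [258, 214], [242, 214], [241, 222], [236, 220], [240, 214]]
expected top [[263.0, 265.0], [327.0, 267.0], [330.0, 223.0], [273.0, 221.0]] front low [[264.0, 277.0], [327.0, 279.0]]
top [334 196] 1615.0 [[325, 166], [326, 183], [334, 171], [338, 182], [345, 180], [362, 223], [378, 219], [374, 163]]
expected top [[290.0, 171.0], [297.0, 234.0], [380.0, 225.0], [372.0, 163.0]] front low [[291.0, 175.0], [298.0, 236.0]]
```

The corners match a mould raised by 87 mm and level. Some motion remains, so I'll wait for it to settle and check again.

>>> {"name": "arm_command", "arguments": {"deltas": [[0,0,0,1,0,0,1],[0,0,0,2,0,0,1],[0,0,0,2,0,0,1],[0,0,0,2,0,0,1],[0,0,0,2,0,0,1],[0,0,0,2,0,0,1],[0,0,0,2,0,0,1],[0,0,0,2,0,0,1]]}}

```text
time_s: 14.18
tcp_pos: [0.4737, -0.0182, 0.3372]
ee_rot: [[-0.995, -0.103, -0.003], [-0.103, 0.995, -0.0], [0.003, 0.0, -1.0]]
wrist_force: [-0.0, -0.0, 0.1]
gripper_width: 0.005
gripper_force: 0.0
```

```bash
python3 - <<'E'
from h import *
for k in range(6):
    I=[capture('side')['pixels'] for _ in range(8)]
    d=[(cv2.absdiff(I[0],i).max(2)>25)[205:290,250:345].sum() for i in I]
    print(d)
    if k==0: A=I[0]
st()
E
```

```text
[np.int64(0), np.int64(0), np.int64(0), np.int64(0), np.int64(0), np.int64(0), np.int64(0), np.int64(0)]
[np.int64(0), np.int64(0), np.int64(0), np.int64(0), np.int64(0), np.int64(0), np.int64(0), np.int64(0)]
[np.int64(0), np.int64(0), np.int64(0), np.int64(0), np.int64(0), np.int64(0), np.int64(0), np.int64(0)]
[np.int64(0), np.int64(0), np.int64(0), np.int64(0), np.int64(0), np.int64(0), np.int64(0), np.int64(0)]
[np.int64(0), np.int64(0), np.int64(0), np.int64(0), np.int64(0), np.int64(0), np.int64(0), np.int64(0)]
[np.int64(0), np.int64(0), np.int64(0), np.int64(0), np.int64(0), np.int64(0), np.int64(0), np.int64(0)]
16.58 tipF [-0.1645 -0.0339  0.3183] f [-0.5 -0.6  0.7] 0.004745979594123534
```

The mould is still and the robot is clear of everything, so I'm handing in.

```bash
python3 -c "
from station import finish_job
print(finish_job())"
```

```text
the job is handed in; nothing more can be done
None
```

The job is handed in: I squared the mould against the strip and lifted it on the hook, and the last pictures show it hanging level and still about 87 mm up with the robot clear, though the hand-in returned no verdict.

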